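# Clamp the glaze board and hold the spring clip open over its edge

### The job

First press the cam lever on the board stand all the way down, so that the upright glaze test board is clamped in. Then take the big steel spring clip off its rail by squeezing its two wings together, and bring it down, squeezed wide open and square to the board, over the middle of the board's top edge, so that the edge is well inside the gaping jaws and touches neither of them. Finish there, still holding the clip open around the edge in the gripper, so that somebody can slip a label in: do not let go.

Things in the scene. Friction and masses are not known exactly. Their poses are not given: they have to be found in the camera images.
- stand: Wooden board stand, fixed: base 100 (x) by 170 (y) by 30 mm high. An upright brown glaze test board, 4 mm thick (x), 150 mm wide (y), stands in it across its middle, its top 150 mm above the table, small tile swatches on the front (-x). Origin: centre of the underside, below the board; z up. The cam lever is on the -x side.
- board_edge (a point): Middle of the board's straight top edge, 150 mm above the table; x is across the 4 mm thickness, y along the edge, z up.
- lever (a joint): Angle of the stand's cam lever, rad: 0 level (down, clamped, hard stop); larger is raised; starts at 0.4 to 0.8. Stays where left; about 2 N at its end moves it. Hinge axis along stand y, 26 mm in front (-x) of the board, 48 mm above the table. Handle: flat bar 28 mm wide, 8 mm thick, reaching 95 mm from the hinge to stand -x, dark grip at its end.
- lever_pad (a point): Place to press on the lever: on the handle's top face, 80 mm from the hinge, 4 mm above the bar's mid-plane; moves with the lever.
- rail: Wooden clip rail, fixed: base 90 (x) by 160 mm (y), with a thin upright strip 4 mm thick (x) and 150 mm long (y), top edge 100 mm above the table. Origin: centre of the underside; z up. The clip straddles the strip, its axes parallel to the rail's; a small wooden peg 10 mm wide, fixed 66 mm from the middle at the +y end, is not part of the job.
- clip: Big steel spring clip, 50 g, upright on the rail's strip: wings up, jaws down, tips 16 mm below the strip's top. Origin: middle of pivot barrel (radius 6 mm); z up, y along barrel and jaws (40 mm wide), x the way it opens. Same turned half round. Jaw tips 42 mm below origin. Wings 36 mm wide (y), up to 45 mm above origin, 52 mm apart outside at the top when shut; hold them 28 mm above origin.
- jaw_a (a joint): How far the clip is open, rad: turn of one jaw, the other mirrors it. 0: jaw tips 4 mm apart; 0.26: fully open (hard stop), tips 25 mm apart, wings upright and parallel 30 mm apart outside, 6 to 44 mm above the clip's origin. Squeezing the wings opens the jaws; about 4 N on each wing starts it, 8 N holds it fully open.
Mind the look-alikes: they are no part of the job. Leave any orange look-alike of the rail alone.

How it is judged:
On the way, in this order (a step that is already met when the one before it is completed fails the run):
1. the cam lever is fully down while the clip is still on its rail (value of joint lever below 0.08 rad and distance of clip from where it was at the start of the episode below 0.012 m), for 0.2 s.
2. the clip is squeezed open and lifted clear of the rail by the fingers (contact force between clip and rail below 0.05 N and contact force between the fingers and clip above 2 N and distance of clip from where it was at the start of the episode above 0.03 m), for 0.1 s.
At the end, for the whole second after the job is handed in: Lever within 0.10 rad of level. Fingers hold the clip still, jaws open 0.17 rad or more, touching neither board nor stand; board edge 6 to 32 mm above the jaw tips, within 9 mm of mid-gap and 25 mm of the edge's middle; clip square and upright within 0.2 rad (value of joint lever below 0.1 rad and value of joint jaw_a above 0.17 rad and x of board_edge in the frame of clip between -0.009 and 0.009 m and y of board_edge in the frame of clip between -0.025 and 0.025 m and z of board_edge in the frame of clip between -0.036 and -0.01 m and angle between the x axis of clip and the x axis of board_edge, either way round below 0.2 rad and angle between the z axis of clip and the z axis of board_edge, either way round below 0.2 rad and contact force between clip and stand below 0.2 N and contact force between clip and the fingers above 2 N and linear speed of clip below 0.03 m/s); the arm keeps its last pose, push and grip.
It fails at once if the clip is dropped (height (world z) of clip below 0.06 m).
It also fails if it takes over 51 s, if anything falls off the work surface, if the arm or the gripper's body presses on something with over 40 N, if the wrist force passes 120 N, or if a joint passes its speed limit or range.

### The arm

A 6-joint arm with a two-finger parallel gripper is mounted at the origin on the work surface. World frame = base frame: x ahead of the robot, y to its left, z up, the work surface at z = 0. Lengths are in m, angles in rad, forces in N, time in s.
With the tool pointing down it reaches from about 0.325 to 0.875 m from the base axis. Payload 4.4 kg.
Tool frame: the origin (TCP) lies on the centre line of the jaws, within the pads' length; the fingertips stand 25 mm ahead of it and the grasp point (between the pads) lies 6 mm ahead of it; y points along the fingers, z is the direction in which the jaws open and shut, and the axes are right-handed (so a half turn about y gives the same grasp; the last joint's range is limited). The gripper opens to 85 mm and grips with 20 to 120 N. Pads are 22 mm wide; open, the fingers measure 114 mm over their backs; the gripper's body (76 mm by 85 mm) begins 54 mm behind the grasp point. The pads swing forward as they close: fully open they stand 13 mm farther back than shut.
Start: joints at [-1.405, 0.207, 1.542, -0, 1.393, -0.15], TCP at [0.179, -0.547, 0.256] pointing down, gripper open.
Joint ranges: [-2.73, 2.73], [-0.86, 2.22], [0.23, 2.46], [-1.11, 4.25], [0.08, 2.63], [-2.82, 2.82]. Speed limits (rad/s): [2.79, 2.79, 3.14, 3.14, 3.14, 3.14].

### API

Orientations are given as a rotation vector (axis times angle).
In Python, from rig import manip gives the robot as it stands. The module is installed in compiled form; this text tells all that it offers.
- The arm moves only by the tool jog_arm, never from a script. Its argument "series" is a list of rows, each an object of numbers: "dx", "dy", "dz": the shift along the tool's x, y, z in mm; "spin": the turn about the tool's y in degrees. A call has 1 to 12 rows; each row shifts and turns the commanded pose from where the row before left it, along the tool's axes as they then stand; what a row does not reach is not made up. A row lasts 1/10 s, in which the tool goes at most 50 mm and 8.59 degrees, less where a joint would pass 70% of its speed; a pose out of reach is approached as far as the arm can. A call is refused whole if a number of a shift passes 50 or a number of a turn 8.59, either way. A call with a gripper value outside its range is refused whole. "fingers" is the opening, from 0 (shut) to 1 (fully open), set as the call begins (left out, the last holds). The fingers move at their own pace and stop on an object; "squeeze" is the grip in N (left out, the last holds). Time passes only in rows, so rows that do not move let the fingers close. It gives the time, the measured TCP pose, the force and the opening at its end, in the units of the state.
- manip.get_state(): the state, without advancing time (a new reading comes with each control period).
- manip.snapshot(name): name is "scene" or "top" or "wrist"; returns (picture, depth): 400x640x3 uint8, red, green, blue; 400x640 float32, m along the optical axis (not along the pixel's ray), 0 where there is no reading.
- manip.camera_info(name): a dict with "K" (3x3 intrinsics, pixels), "origin" and "rotation" of the camera in the world; the wrist camera has in their place "hand_eye" (4x4, takes a point from camera to tool coordinates, whose origin is the TCP and whose axes are the tool frame's). Camera axes: x right, y down, z forward; pixel columns grow to the right and rows downward; lengths in m; the calibration is good to about 2 mm. The wrist camera is an equidistant fisheye: a pixel r from the principal point sees the ray r / f radians off the axis. A picture is of the moment at which its call begins: read the wrist's pose just before it. camera_info takes no time and is no camera call.
- manip.finish_job(): hands the job in, once; it reports no verdict.
The state is a dict: "time": time; "joint_pos": joint angles; "qd": joint speeds; "joint_efforts": joint torques, N m; "position": TCP position; "tool_rot": TCP orientation; "force": force on the tool from outside, world axes, zero at the start; "moment": the same for the moment, N m; "finger_gap": finger opening in m.
Only numpy, scipy, OpenCV 4.12 (cv2) and the standard library are available. Lean on these libraries where they do the work, as an engineer would, in place of code of your own. Each camera call takes 0.05 s, during which the arm holds its last target.

## Working session

There is one attempt and no reset: what is moved stays moved. The work goes in short steps, Python scripts to look and compute and a tool call to move; the robot and the scene stay as the last step left them, time stands still between calls to the robot, and variables do not carry over. Pictures are saved under pics/ and viewed, and the job is handed in when it is done.

Besides the shell and the picture viewer there is one more tool, called by a JSON object that holds its "name" and its "arguments", one argument or row to a line. jog_arm: Moves the arm, as the interface text tells. Its arguments: {"type":"object","properties":{"series":{"type":"array","items":{"type":"object","properties":{"dx":{"type":"number"},"dy":{"type":"number"},"dz":{"type":"number"},"spin":{"type":"number"}}}},"fingers":{"type":"number"},"squeeze":{"type":"number"}},"required":["series"]}

```bash
mkdir -p pics
cat > h.py <<'E'
import numpy as np, cv2
from rig import manip
from scipy.spatial.transform import Rotation as R
def snap(n,tag):
    im,d=manip.snapshot(n); cv2.imwrite(f'pics/{tag}.png',im[:,:,::-1]); np.save(f'{tag}_d.npy',d); return im,d
def pts(n,d):
    c=manip.camera_info(n);K=np.array(c['K']);v,u=np.mgrid[:400,:640]
    p=np.stack([(u-K[0,2])/K[0,0]*d,(v-K[1,2])/K[1,1]*d,d],-1)
    return p@np.array(c['rotation']).T+np.array(c['origin'])
E
python3 - <<'E'
from h import *
s=manip.get_state();print(s)
for n in('scene','top'):
    im,d=snap(n,n+'0');c=manip.camera_info(n);print(n,c)
    np.save(n+'_p.npy',pts(n,d))
snap('wrist','wrist0')
E
```

```text
{'time': 0.0, 'joint_pos': array([-1.40553844e+00,  2.07414108e-01,  1.54298424e+00,  2.17063516e-05,
        1.39354842e+00, -1.50485872e-01]), 'qd': array([-0.00252173,  0.00014093, -0.00120208,  0.0003754 , -0.00056389,
        0.00047515]), 'joint_efforts': array([-1.38543212e-03, -3.83038831e+01, -2.91595602e+01, -2.51456931e-04,
        1.04972642e-02,  4.12208720e-06]), 'position': array([ 0.17843325, -0.54585041,  0.25511471]), 'tool_rot': array([-0.32649534,  2.05338906, -2.0484999 ]), 'force': array([ 0.52740701, -0.22486097,  0.1245062 ]), 'moment': array([0.02951803, 0.02058553, 0.00994553]), 'finger_gap': 0.08564011629125379}
scene {'K': array([[513.32521353,   0.        , 320.37214752],
       [  0.        , 513.32521353, 192.01128657],
       [  0.        ,   0.        ,   1.        ]]), 'origin': array([ 1.0226624 , -0.32058277,  1.14671341]), 'rotation': array([-2.30516052, -1.29746765,  0.34616545])}Traceback (most recent call last):
  File "<stdin>", line 5, in <module>
  File "h.py", line 9, in pts
    return p@np.array(c['rotation']).T+np.array(c['origin'])
           ~~~~~~~~~~~~~~~~~~~~~~~~~~~^~~~~~~~~~~~~~~~~~~~~~
ValueError: operands could not be broadcast together with shapes (400,640) (3,)
```

```bash
sed -i "s/np.array(c\['rotation'\]).T/R.from_rotvec(c['rotation']).as_matrix().T/" h.py
python3 - <<'E'
from h import *
d=np.load('scene0_d.npy');np.save('scene_p.npy',pts('scene',d))
im,d=snap('top','top0');np.save('top_p.npy',pts('top',d));print(manip.camera_info('top'))
s=manip.get_state();print(R.from_rotvec(s['tool_rot']).as_matrix().round(3))
snap('wrist','wrist0');print(manip.camera_info('wrist'))
E
```

```text
{'K': array([[423.48852075,   0.        , 322.15769395],
       [  0.        , 423.48852075, 193.81544685],
       [  0.        ,   0.        ,   1.        ]]), 'origin': array([ 0.42027459, -0.01202457,  0.89528944]), 'rotation': array([-2.12974982,  2.17528389, -0.12022449])}
[[-0.951 -0.     0.311]
 [-0.311  0.002 -0.951]
 [-0.    -1.    -0.002]]
{'K': array([[309.70691629,   0.        , 322.18612723],
       [  0.        , 309.70691629, 200.43729   ],
       [  0.        ,   0.        ,   1.        ]]), 'hand_eye': array([[-9.06731150e-04,  9.62076661e-01,  2.72777703e-01,
        -6.88868593e-02],
       [-1.06523358e-04, -2.72777906e-01,  9.62077025e-01,
        -1.18350936e-01],
       [ 9.99999583e-01,  8.43288010e-04,  3.49819861e-04,
        -1.94201783e-04],
       [ 0.00000000e+00,  0.00000000e+00,  0.00000000e+00,
         1.00000000e+00]])}
```

View pics/scene0.png

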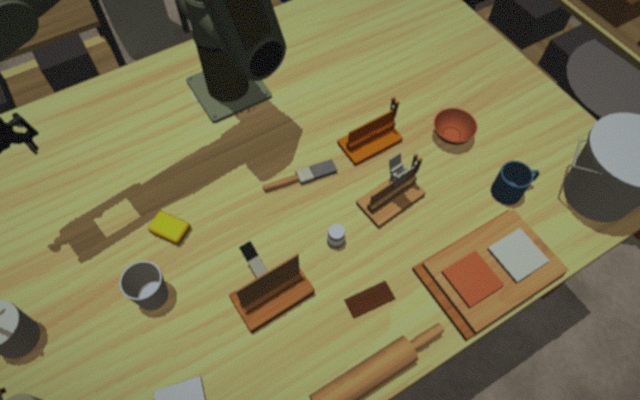

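View pics/top0.png

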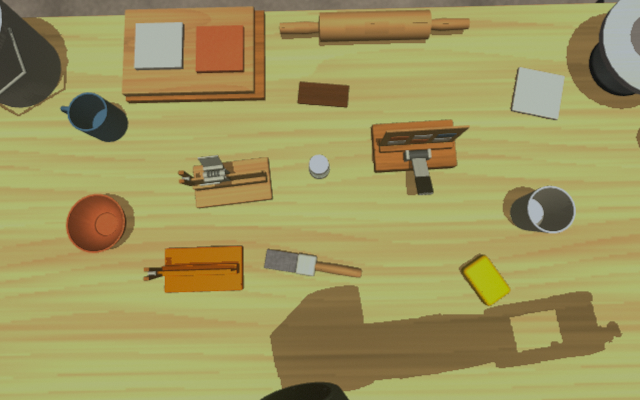

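View pics/wrist0.png

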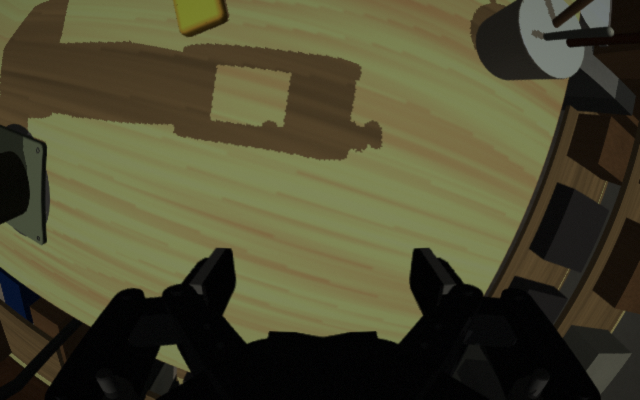

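The top view shows the stand near (415,145) with its lever pointing down to (424,185). The wooden rail is near (232,182) with the clip near (212,168), and the orange look-alike is at (204,268). I'll enlarge these next.

Run:
```python
import cv2,numpy as np
a=cv2.imread('pics/top0.png')
b=cv2.imread('pics/scene0.png')
def c(im,x,y,w,h,s=5): return cv2.resize(im[y:y+h,x:x+w],None,fx=s,fy=s,interpolation=cv2.INTER_CUBIC)
x=np.vstack([np.hstack([c(a,365,105,110,100,3.6),c(a,170,140,110,100,3.6)])]); cv2.imwrite('pics/c1.png',x[:,:800])
x=np.hstack([c(b,220,235,110,100,3.6),c(b,345,140,110,100,3.6)]); cv2.imwrite('pics/c2.png',x)
P=np.load('top_p.npy')
np.set_printoptions(precision=3,suppress=True,linewidth=200)
for (x0,y0,x1,y1) in [(370,115,475,200),(175,150,275,212)]:
    q=P[y0:y1,x0:x1].reshape(-1,3)
    for lo in np.arange(0.0,.2,.01):
        m=(q[:,2]>lo)&(q[:,2]<lo+.01); 
        if m.sum(): print(lo.round(2),m.sum(),q[m].mean(0),q[m].min(0),q[m].max(0))
    print()
```

```text
0.0 1731 [ 0.588 -0.23   0.001] [ 0.513 -0.336  0.   ] [ 0.701 -0.104  0.01 ]
0.01 77 [ 0.59  -0.175  0.015] [ 0.574 -0.283  0.01 ] [ 0.66  -0.112  0.02 ]
0.02 1200 [ 0.622 -0.188  0.028] [ 0.575 -0.284  0.02 ] [ 0.681 -0.111  0.03 ]
0.03 706 [ 0.62  -0.192  0.032] [ 0.576 -0.281  0.03 ] [ 0.679 -0.112  0.04 ]
0.04 518 [ 0.62  -0.195  0.045] [ 0.592 -0.272  0.04 ] [ 0.639 -0.123  0.05 ]
0.05 316 [ 0.604 -0.198  0.056] [ 0.58  -0.269  0.05 ] [ 0.629 -0.123  0.06 ]
0.06 240 [ 0.595 -0.198  0.065] [ 0.56  -0.272  0.06 ] [ 0.629 -0.123  0.07 ]
0.07 234 [ 0.586 -0.198  0.075] [ 0.534 -0.272  0.07 ] [ 0.629 -0.123  0.08 ]
0.08 267 [ 0.565 -0.198  0.085] [ 0.515 -0.271  0.08 ] [ 0.629 -0.123  0.09 ]
0.09 151 [ 0.58  -0.199  0.094] [ 0.517 -0.271  0.09 ] [ 0.629 -0.123  0.1  ]
0.1 104 [ 0.625 -0.196  0.105] [ 0.622 -0.272  0.1  ] [ 0.629 -0.122  0.11 ]
0.11 133 [ 0.625 -0.196  0.115] [ 0.622 -0.272  0.11 ] [ 0.629 -0.123  0.12 ]
0.12 108 [ 0.626 -0.199  0.125] [ 0.622 -0.272  0.12 ] [ 0.629 -0.123  0.13 ]
0.13 110 [ 0.626 -0.197  0.135] [ 0.623 -0.27   0.13 ] [ 0.629 -0.123  0.14 ]
0.14 230 
[... 607 characters left out ...]
[0.567 0.25  0.07 ]
0.07 48 [0.559 0.167 0.075] [0.544 0.111 0.07 ] [0.567 0.249 0.08 ]
0.08 70 [0.557 0.184 0.086] [0.543 0.113 0.08 ] [0.568 0.253 0.09 ]
0.09 138 [0.559 0.176 0.097] [0.543 0.111 0.09 ] [0.568 0.248 0.1  ]
0.1 53 [0.557 0.193 0.102] [0.542 0.111 0.1  ] [0.567 0.254 0.11 ]
0.11 52 [0.553 0.236 0.115] [0.542 0.173 0.11 ] [0.568 0.259 0.12 ]
0.12 99 [0.557 0.203 0.127] [0.541 0.174 0.12 ] [0.573 0.256 0.13 ]
0.13 360 [0.558 0.203 0.134] [0.541 0.175 0.13 ] [0.576 0.256 0.14 ]
0.14 71 [0.57  0.195 0.145] [0.539 0.175 0.14 ] [0.58  0.254 0.149]
0.15 62 [0.573 0.194 0.155] [0.537 0.174 0.151] [0.583 0.214 0.16 ]
0.16 94 [0.561 0.194 0.164] [0.531 0.174 0.16 ] [0.584 0.213 0.168]
```

View pics/c1.png

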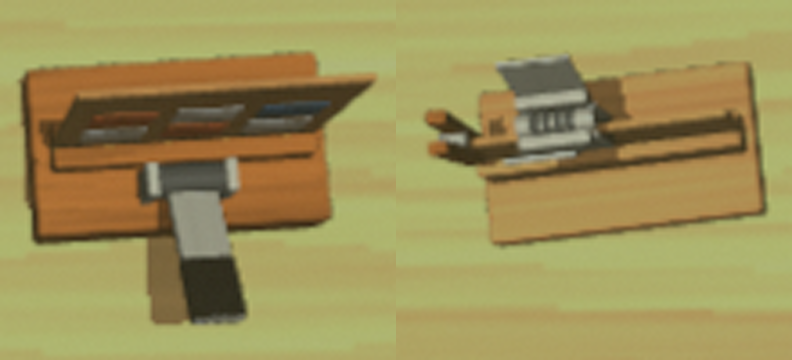

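View pics/c2.png

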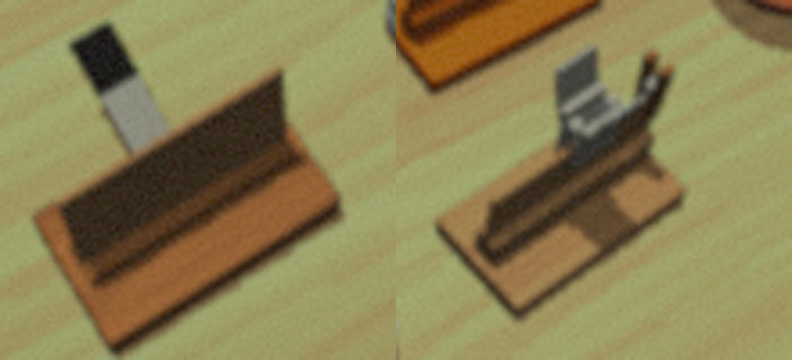

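Run:
```python
import cv2,numpy as np
np.set_printoptions(precision=4,suppress=True,linewidth=200)
T=np.load('top_p.npy').reshape(-1,3);S=np.load('scene_p.npy').reshape(-1,3)
def sel(q,x0,x1,y0,y1,z0,z1):
    return q[(q[:,0]>x0)&(q[:,0]<x1)&(q[:,1]>y0)&(q[:,1]<y1)&(q[:,2]>z0)&(q[:,2]<z1)]
def line(q): 
    p=np.polyfit(q[:,1],q[:,0],1);r=q[:,0]-np.polyval(p,q[:,1]);k=abs(r)<.004;p=np.polyfit(q[k,1],q[k,0],1);return p,k.sum(),r.std()
def rect(q):
    r=cv2.minAreaRect(q[:,:2].astype(np.float32)); return r
for n,q in(('top',T),('scene',S)):
    print(n)
    b=sel(q,.59,.67,-.3,-.1,.1,.16); print('board',line(b),b.min(0),b.max(0))
    e=sel(q,.59,.67,-.3,-.1,.146,.16); print(' edge',line(e),e[:,1].min(),e[:,1].max(),len(e),np.median(e[:,2]))
    print(' base',rect(sel(q,.55,.7,-.3,-.1,.022,.034)))
    r=sel(q,.53,.59,.1,.168,.07,.105); print('strip',line(r),r.min(0),r.max(0))
    print(' base',rect(sel(q,.49,.63,.08,.28,.012,.024)))
    for z in np.arange(.1,.17,.008):
        w=sel(q,.52,.6,.165,.225,z,z+.008)
        if len(w):print(' clip z',z.round(3),len(w),w.mean(0),w.min(0),w.max(0))
    w=sel(q,.52,.6,.165,.22,.15,.175); 
    print(' wings',rect(w))
    for lo,hi in((.52,.555),(.56,.6)):
        v=w[(w[:,0]>lo)&(w[:,0]<hi)]
        if len(v)>5: print('  wing',line(v),v.min(0),v.max(0),v.mean(0))
    print(' peg',sel(q,.53,.59,.23,.27,.06,.2).min(0),sel(q,.53,.59,.225,.27,.06,.2).max(0))
    l=sel(q,.5,.6,-.24,-.15,.04,.14);
    if len(l)>5:
      for x in np.arange(.5,.6,.01):
        k=(l[:,0]>=x)&(l[:,0]<x+.01)
        if k.sum():print(' lever',x.round(2),k.sum(),l[k].mean(0),l[k].min(0),l[k].max(0))
```

```text
top
board (array([-0.0382,  0.6185]), np.int64(750), np.float64(0.001201476729837032)) [ 0.622  -0.2727  0.1   ] [ 0.6323 -0.1224  0.1537]
 edge (array([-0.0392,  0.6195]), np.int64(219), np.float64(0.0013668984654789656)) -0.2719642376452133 -0.12381404104862244 219 0.14943797730386466
 base ((0.6275911927223206, -0.19803085923194885), (0.10075870156288147, 0.17082977294921875), 2.3041810989379883)
strip (array([-0.0978,  0.5761]), np.int64(151), np.float64(0.0012777205369451051)) [0.5587 0.1109 0.07  ] [0.5675 0.1677 0.1025]
 base ((0.5591134428977966, 0.1859588772058487), (0.09075042605400085, 0.16082073748111725), 5.7469940185546875)
 clip z 0.1 14 [0.5583 0.1847 0.1025] [0.5502 0.1653 0.1003] [0.5674 0.2244 0.1064]
 clip z 0.108 5 [0.5576 0.1748 0.1134] [0.5507 0.1732 0.1105] [0.5676 0.1759 0.1153]
 clip z 0.116 15 [0.5606 0.1838 0.1212] [0.5474 0.174  0.1189] [0.572  0.2134 0.1236]
 clip z 0.124 154 [0.5583 0.192  0.1297] [0.5429 0.1739 0.1243] [0.5741 0.2146 0.132 ]
 clip z 0.132 217 [0.56   0.1941 0.1345] [0.541  0.1745 0.132 ] [0.5762 0.2134 0.1399]
 clip z 0.14 59 [0.5691 0
[... 3563 characters left out ...]
0.5143 -0.2149  0.0845] [ 0.5199 -0.1874  0.095 ]
 lever 0.52 66 [ 0.5252 -0.2007  0.0892] [ 0.5202 -0.2153  0.083 ] [ 0.53   -0.1851  0.0966]
 lever 0.53 66 [ 0.5353 -0.1994  0.0848] [ 0.5304 -0.2145  0.0758] [ 0.5399 -0.1841  0.0939]
 lever 0.54 64 [ 0.5446 -0.2003  0.0795] [ 0.5402 -0.214   0.0722] [ 0.5498 -0.1848  0.0873]
 lever 0.55 69 [ 0.5545 -0.1994  0.0738] [ 0.5502 -0.2127  0.0644] [ 0.5596 -0.1848  0.0825]
 lever 0.56 61 [ 0.5649 -0.1984  0.069 ] [ 0.5602 -0.2121  0.0626] [ 0.57   -0.1845  0.0745]
 lever 0.57 64 [ 0.575  -0.1983  0.0642] [ 0.5701 -0.2117  0.0528] [ 0.5798 -0.1842  0.07  ]
 lever 0.58 51 [ 0.584  -0.1983  0.0595] [ 0.58   -0.2112  0.0539] [ 0.5883 -0.184   0.0643]
```

The poses I measured:
- **Stand:** yaw is about 0.039 rad, and the middle of the board edge is near (0.627,-0.197,0.150).
- **Rail and clip:** rail yaw is about 0.10 rad, and the clip is near (0.557,0.194,0.126).
- **Lever:** raised about 0.47 rad, with the pad near (0.529,-0.200,0.087).

First I'll align the tool z axis with stand x and close the fingers.

{"name": "jog_arm", "arguments": {
  "series": [
    {"spin": -8.3},
    {"spin": -8.3},
    {"spin": -8.3},
    {"spin": -8.3},
    {"spin": -8.3},
    {"spin": -8.3},
    {"spin": -8.3},
    {"spin": -8.3},
    {"spin": -8.0}
  ],
  "fingers": 0,
  "squeeze": 40
}}

```text
$.series[0]: bad value
```

```bash
cat >> h.py <<'E'
def rep(target=None,yaw=None):
    np.set_printoptions(precision=4,suppress=True)
    s=manip.get_state();M=R.from_rotvec(s['tool_rot']).as_matrix()
    print('t',s['time'],'p',s['position'],'F',s['force'],'gap',s['finger_gap'],'q',s['joint_pos'])
    print('yaw z',np.degrees(np.arctan2(M[1,2],M[0,2])),'ydir',M[:,1])
    if target is not None: print('tool delta mm',M.T@(np.array(target)-s['position'])*1000)
    return s,M
E
python3 -c "
from h import *
rep([.525,-.2,.15])"
```

```text
t 0.15 p [ 0.1785 -0.546   0.2553] F [-0.7103 -0.292   0.9569] gap 0.08532475779832094 q [-1.4055  0.2073  1.5426 -0.      1.3935 -0.1505]
yaw z -71.9070133817595 ydir [-0.0003  0.0018 -1.    ]
tool delta mm [-436.8401  105.8603 -221.112 ]
```

{"name": "jog_arm", "arguments": {
  "series": [
    {"dx": 0,"dy": 0,"dz": 0,"spin": -8.3},
    {"dx": 0,"dy": 0,"dz": 0,"spin": -8.3},
    {"dx": 0,"dy": 0,"dz": 0,"spin": -8.3},
    {"dx": 0,"dy": 0,"dz": 0,"spin": -8.3},
    {"dx": 0,"dy": 0,"dz": 0,"spin": -8.3},
    {"dx": 0,"dy": 0,"dz": 0,"spin": -8.3},
    {"dx": 0,"dy": 0,"dz": 0,"spin": -8.3},
    {"dx": 0,"dy": 0,"dz": 0,"spin": -8.3},
    {"dx": 0,"dy": 0,"dz": 0,"spin": -8.0}
  ],
  "fingers": 0,
  "squeeze": 40
}}

```text
time: 1.05
position: [0.1785, -0.5462, 0.2557]
tool_rot: [-1.231, 1.173, -1.172]
force: [-0.0, -0.1, 0.0]
finger_gap: 0.0002
```

```bash
python3 -c "
from h import *
rep([.525,-.2,.15])"
```

```text
t 1.05 p [ 0.1785 -0.5462  0.2557] F [-0.0485 -0.0831  0.0276] gap 0.00022562616725325523 q [-1.4055  0.207   1.5422 -0.      1.3935 -1.4549]
yaw z 2.8299395897906794 ydir [-0.0002  0.0011 -1.    ]
tool delta mm [-328.5947  106.046   363.1753]
```

{"name": "jog_arm", "arguments": {
  "series": [
    {"dx": -20,"dy": 0,"dz": 22,"spin": 0},
    {"dx": -30,"dy": 0,"dz": 33,"spin": 0},
    {"dx": -30,"dy": 0,"dz": 33,"spin": 0},
    {"dx": -30,"dy": 0,"dz": 33,"spin": 0},
    {"dx": -30,"dy": 0,"dz": 33,"spin": 0},
    {"dx": -30,"dy": 0,"dz": 33,"spin": 0},
    {"dx": -30,"dy": 0,"dz": 33,"spin": 0},
    {"dx": -30,"dy": 0,"dz": 33,"spin": 0},
    {"dx": -30,"dy": 0,"dz": 33,"spin": 0},
    {"dx": -30,"dy": 0,"dz": 33,"spin": 0},
    {"dx": -25,"dy": 0,"dz": 28,"spin": 0},
    {"dx": -13,"dy": 0,"dz": 16,"spin": 0}
  ]
}}

```text
time: 2.25
position: [0.5285, -0.2004, 0.2559]
tool_rot: [-1.23, 1.175, -1.174]
force: [0.0, 0.3, 0.7]
finger_gap: 0.0002
```

```bash
python3 -c "
from h import *
rep([.525,-.2,.13])"
```

```text
t 2.25 p [ 0.5285 -0.2004  0.2559] F [0.0241 0.2693 0.6711] gap 0.00017231999815176956 q [-0.516   0.1865  1.5662  0.0009  1.3895 -0.5626]
yaw z 2.660839728130326 ydir [-0.0001  0.001  -1.    ]
tool delta mm [ -0.4435 125.8986  -3.437 ]
```

{"name": "jog_arm", "arguments": {
  "series": [
    {"dx": 0,"dy": 30,"dz": -4,"spin": 0},
    {"dx": 0,"dy": 40,"dz": 0,"spin": 0},
    {"dx": 0,"dy": 35,"dz": 0,"spin": 0},
    {"dx": 0,"dy": 15,"dz": 0,"spin": 0},
    {"dx": 0,"dy": 7,"dz": 0,"spin": 0},
    {"dx": 0,"dy": 7,"dz": 0,"spin": 0},
    {"dx": 0,"dy": 7,"dz": 0,"spin": 0},
    {"dx": 0,"dy": 7,"dz": 0,"spin": 0},
    {"dx": 0,"dy": 7,"dz": 0,"spin": 0},
    {"dx": 0,"dy": 7,"dz": 0,"spin": 0},
    {"dx": 0,"dy": 5,"dz": 0,"spin": 0},
    {"dx": 0,"dy": 3,"dz": 0,"spin": 0}
  ]
}}

```text
time: 3.45
position: [0.5226, -0.2032, 0.0857]
tool_rot: [-1.23, 1.178, -1.177]
force: [-0.6, -1.1, 1.2]
finger_gap: 0.0003
```

```bash
python3 -c "
from h import *
rep([.525,-.2,.077])"
```

```text
t 3.45 p [ 0.5226 -0.2032  0.0857] F [-0.579  -1.1373  1.1601] gap 0.00029345778275062273 q [-0.5251  0.3758  1.7134 -0.0002  1.0532 -0.5685]
yaw z 2.491093526130323 ydir [-0.0008  0.0003 -1.    ]
tool delta mm [-3.0927  8.6509  2.5111]
```

{"name": "jog_arm", "arguments": {
  "series": [
    {"dx": 0,"dy": 3,"dz": 0,"spin": 0},
    {"dx": 0,"dy": 3,"dz": 0,"spin": 0},
    {"dx": 0,"dy": 2,"dz": 0,"spin": 0},
    {"dx": 0,"dy": 1,"dz": 0,"spin": 0},
    {"dx": 0,"dy": 0,"dz": 0,"spin": 0}
  ]
}}

```text
time: 3.95
position: [0.5231, -0.2032, 0.0772]
tool_rot: [-1.229, 1.177, -1.177]
force: [0.3, -0.2, -0.2]
finger_gap: -0.0001
```

```bash
python3 -c "
from h import *
rep([.525,-.2,.077]); snap('scene','s1');a,d=snap('top','t1')
P=pts('top',d).reshape(-1,3);q=P[(P[:,0]>.53)&(P[:,0]<.6)&(abs(P[:,1]+.2)<.012)&(P[:,2]>.035)&(P[:,2]<.14)]
for x in np.arange(.53,.6,.01):
  k=(q[:,0]>=x)&(q[:,0]<x+.01)
  if k.sum():print(x,k.sum(),np.median(q[k],0))
"
```

```text
t 3.95 p [ 0.5231 -0.2032  0.0772] F [ 0.2929 -0.1659 -0.1958] gap -7.521665070813782e-05 q [-0.5249  0.3889  1.7166  0.0003  1.0358 -0.5685]
yaw z 2.489678798661976 ydir [ 0.0003  0.0001 -1.    ]
tool delta mm [-3.1156  0.1629  2.0593]
0.54 6 [ 0.5463 -0.1887  0.0515]
0.55 16 [ 0.5556 -0.1909  0.0517]
0.56 29 [ 0.5651 -0.1932  0.0521]
0.5700000000000001 49 [ 0.5753 -0.1941  0.0517]
0.5800000000000001 48 [ 0.5854 -0.1968  0.0512]
0.5900000000000001 49 [ 0.5948 -0.1983  0.0539]
```

The lever's top face now reads flat at z≈0.0515 along its length, so it is level. I'll push a touch further to feel the stop.

{"name": "jog_arm", "arguments": {
  "series": [
    {"dx": 0,"dy": 1,"dz": 0,"spin": 0},
    {"dx": 0,"dy": 1,"dz": 0,"spin": 0},
    {"dx": 0,"dy": 0,"dz": 0,"spin": 0},
    {"dx": 0,"dy": 0,"dz": 0,"spin": 0}
  ]
}}

```text
time: 4.45
position: [0.5233, -0.2034, 0.0767]
tool_rot: [-1.229, 1.177, -1.177]
force: [-3.0, 1.1, 9.1]
finger_gap: -0.0001
```

```bash
python3 -c "
from h import *
rep([.525,-.2,.077])
"
```

```text
t 4.45 p [ 0.5233 -0.2034  0.0767] F [-3.0026  1.0965  9.0956] gap -6.467630456622672e-05 q [-0.5248  0.3899  1.7163  0.      1.0348 -0.5685]
yaw z 2.4983220952770084 ydir [ 0.0005 -0.0003 -1.    ]
tool delta mm [-3.3049 -0.289   1.8355]
```

Hard stop felt at 9 N with a 0.3 mm tool shift. Next I'll retreat and open the gripper.

{"name": "jog_arm", "arguments": {
  "series": [
    {"dx": 0,"dy": -10,"dz": 0,"spin": 0},
    {"dx": 0,"dy": -30,"dz": 0,"spin": 0},
    {"dx": 0,"dy": -45,"dz": 0,"spin": 0},
    {"dx": 0,"dy": -45,"dz": 0,"spin": 0},
    {"dx": 0,"dy": -45,"dz": 0,"spin": 0},
    {"dx": -15,"dy": -10,"dz": 0,"spin": 0},
    {"dx": -35,"dy": 0,"dz": 3,"spin": -3.2},
    {"dx": -40,"dy": 0,"dz": 3,"spin": 0},
    {"dx": -40,"dy": 0,"dz": 3,"spin": 0},
    {"dx": -40,"dy": 0,"dz": 3,"spin": 0},
    {"dx": -40,"dy": 0,"dz": 3,"spin": 0},
    {"dx": -40,"dy": 0,"dz": 3,"spin": 0}
  ]
}}

```text
time: 5.65
position: [0.5181, 0.0493, 0.2599]
tool_rot: [-1.255, 1.136, -1.135]
force: [-0.2, -0.6, -0.7]
finger_gap: -0.0001
```

```bash
python3 -c "
from h import *
rep([.557,.194,.25])
"
```

```text
t 5.65 p [0.5181 0.0493 0.2599] F [-0.2097 -0.6308 -0.6919] gap -0.00012370585602361971 q [-0.0717  0.0878  1.6695  0.0002  1.3849 -0.1711]
yaw z 5.695390870026101 ydir [-0.0005  0.0003 -1.    ]
tool delta mm [-140.1435    9.8786   53.0996]
```

{"name": "jog_arm", "arguments": {
  "series": [
    {"dx": -30,"dy": 0,"dz": 11,"spin": 0},
    {"dx": -30,"dy": 0,"dz": 12,"spin": 0},
    {"dx": -30,"dy": 0,"dz": 11,"spin": 0},
    {"dx": -25,"dy": 0,"dz": 10,"spin": 0},
    {"dx": -15,"dy": 0,"dz": 5,"spin": 0},
    {"dx": -10,"dy": 0,"dz": 4,"spin": 0},
    {"dx": 0,"dy": 0,"dz": 0,"spin": 0}
  ],
  "fingers": 1
}}

```text
time: 6.35
position: [0.5576, 0.1926, 0.2599]
tool_rot: [-1.256, 1.135, -1.135]
force: [0.7, -0.8, -0.3]
finger_gap: 0.0854
```

```bash
python3 -c "
from h import *
rep([.557,.194,.148])
snap('wrist','w2');snap('scene','s2')
"
```

```text
t 6.35 p [0.5576 0.1926 0.2599] F [ 0.6733 -0.7946 -0.2805] gap 0.08537446877964915 q [ 0.186   0.2355  1.4989 -0.0001  1.4078  0.0853]
yaw z 5.765722592425646 ydir [-0.0005 -0.0002 -1.    ]
tool delta mm [ -1.4824 111.9396  -0.399 ]
```

View pics/w2.png

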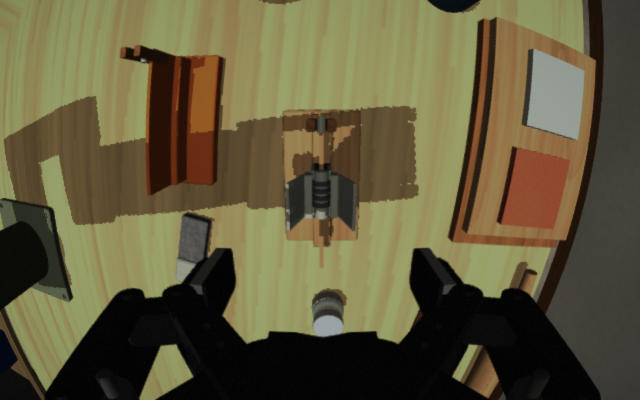

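View pics/s2.png

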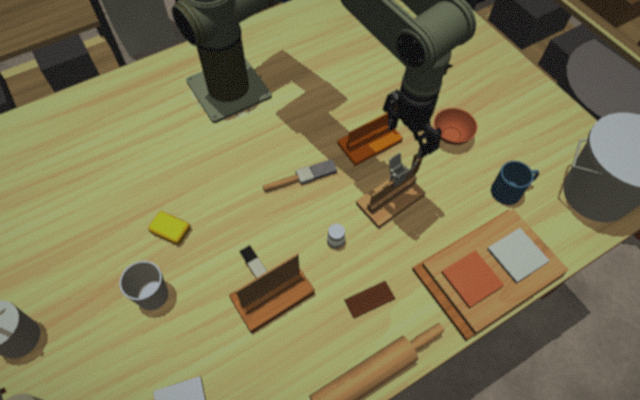

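The wrist view shows the clip straight ahead, wing tops at columns ~286 and ~357 (mid 321.5, principal point 322), squared with the tool. The peg is at (320,125). I'll check the offsets with the wrist depth.

```bash
python3 -c "
from h import *
import cv2
np.set_printoptions(precision=4,suppress=True)
d=np.load('w2_d.npy');c=manip.camera_info('wrist');K=c['K'];H=c['hand_eye']
v,u=np.mgrid[:400,:640];a=(u-K[0,2])/K[0,0];b=(v-K[1,2])/K[0,0];r=np.hypot(a,b)+1e-9
t=np.tan(r)/r
p=np.stack([a*t*d,b*t*d,d],-1)@H[:3,:3].T+H[:3,3]
s=manip.get_state();M=R.from_rotvec(s['tool_rot']).as_matrix();w=p@M.T+s['position']
reg=np.zeros_like(d,bool);reg[165:245,280:365]=1
for lo,hi in((.15,.175),(.135,.15),(.12,.135),(.105,.12)):
  k=reg&(w[...,2]>lo)&(w[...,2]<hi);q=p[k]
  if k.sum()>5: print(lo,k.sum(),'tool x',q[:,0].min(),q[:,0].max(),'z',q[:,2].min(),q[:,2].max(),'world',w[k].min(0),w[k].max(0), cv2.minAreaRect(q[:,[0,2]].astype(np.float32)))
k=np.zeros_like(reg);k[110:140,300:340]=1;k&=w[...,2]>.07;print('peg',p[k].min(0),p[k].max(0),w[k].max(0))
"
```

```text
0.15 1071 tool x -0.02197747669610762 0.014306490664048363 z -0.02693761371581407 0.024309548083240047 world [0.529  0.1748 0.15  ] [0.5826 0.2151 0.1678] ((-0.0038844775408506393, -0.0012938492000102997), (0.051210638135671616, 0.03628803789615631), 89.87068939208984)
0.135 1172 tool x -0.02203748021120166 0.014241680903490317 z -0.020974386519423627 0.017978489886787106 world [0.5344 0.1756 0.135 ] [0.576  0.2145 0.15  ] ((-0.004074151627719402, -0.0016684550791978836), (0.03895184025168419, 0.036260511726140976), 89.43795776367188)
0.12 1076 tool x -0.024238688321127272 0.016441497307270056 z -0.017461320658226934 0.014200953659840454 world [0.5379 0.1739 0.1207] [0.5725 0.2156 0.135 ] ((-0.003903001546859741, -0.0015237033367156982), (0.04060766473412514, 0.031662482768297195), 0.34527653455734253)
0.105 15 tool x -0.023618138818841103 -0.021619952747514222 z -0.010571473769381097 0.006664833876794233 world [0.5446 0.2122 0.1054] [0.5617 0.2151 0.1198] ((-0.02261875942349434, -0.0019551506265997887), (0.017237139865756035, 0.001965704606845975), 89.86625671386719)
peg [-0.07   -0.1184 -0.0127] [-0.0475  0.1609  0.0096] [0.5613 0.2608 0.3783]
```

{"name": "jog_arm", "arguments": {
  "series": [
    {"dx": -2.5,"dy": 20,"dz": -1,"spin": 0},
    {"dx": 0,"dy": 25,"dz": 0,"spin": 0},
    {"dx": 0,"dy": 20,"dz": 0,"spin": 0},
    {"dx": 0,"dy": 15,"dz": 0,"spin": 0},
    {"dx": 0,"dy": 12,"dz": 0,"spin": 0},
    {"dx": 0,"dy": 8,"dz": 0,"spin": 0},
    {"dx": 0,"dy": 3,"dz": 0,"spin": 0},
    {"dx": 0,"dy": 0,"dz": 0,"spin": 0}
  ]
}}

```text
time: 7.25
position: [0.5566, 0.1942, 0.1573]
tool_rot: [-1.254, 1.136, -1.136]
force: [-0.3, -1.1, -0.4]
finger_gap: 0.0854
```

```bash
python3 -c "
from h import *
rep([.557,.1955,.157])
a,d=snap('wrist','w3');b,_=snap('top','t3');import cv2
b=cv2.resize(b[120:220,160:300],None,fx=4,fy=4);cv2.imwrite('pics/t3c.png',b[:,:,::-1])
"
```

```text
t 7.25 p [0.5566 0.1942 0.1573] F [-0.2869 -1.0946 -0.4066] gap 0.0853614698561624 q [ 0.189   0.3334  1.598  -0.      1.2101  0.0897]
yaw z 5.687426342205532 ydir [ 0.0001 -0.     -1.    ]
tool delta mm [-1.2505  0.3223  0.5123]
```

View pics/w3.png

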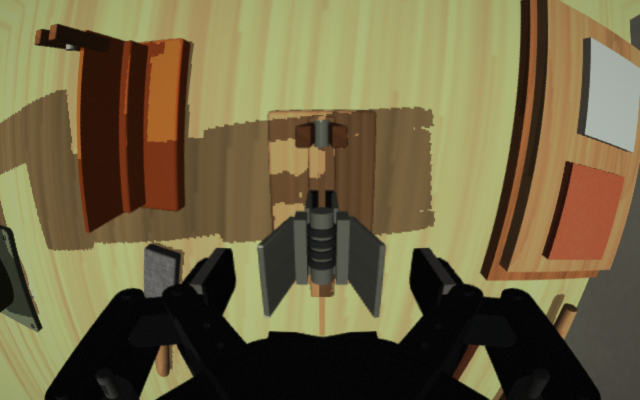

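The clip wings (columns 262–383, mid 322) sit centred between the open pads. Now I'll squeeze in stages.

{"name": "jog_arm", "arguments": {
  "series": [
    {"dx": -0.5,"dy": 0,"dz": 0,"spin": 0},
    {"dx": 0,"dy": 0,"dz": 0,"spin": 0},
    {"dx": 0,"dy": 0,"dz": 0,"spin": 0},
    {"dx": 0,"dy": 0,"dz": 0,"spin": 0}
  ],
  "fingers": 0.5,
  "squeeze": 35
}}

```text
time: 7.75
position: [0.5564, 0.1948, 0.1573]
tool_rot: [-1.255, 1.136, -1.136]
force: [-0.1, 1.3, -1.2]
finger_gap: 0.0426
```

{"name": "jog_arm", "arguments": {
  "series": [
    {"dx": 0,"dy": 0,"dz": 0,"spin": 0},
    {"dx": 0,"dy": 0,"dz": 0,"spin": 0},
    {"dx": 0,"dy": 0,"dz": 0,"spin": 0},
    {"dx": 0,"dy": 0,"dz": 0,"spin": 0}
  ],
  "fingers": 0.4
}}

```text
time: 8.15
position: [0.5564, 0.1948, 0.1572]
tool_rot: [-1.255, 1.136, -1.136]
force: [0.6, -0.7, 0.1]
finger_gap: 0.0343
```

{"name": "jog_arm", "arguments": {
  "series": [
    {"dx": 0,"dy": 0,"dz": 0,"spin": 0},
    {"dx": 0,"dy": 0,"dz": 0,"spin": 0},
    {"dx": 0,"dy": 0,"dz": 0,"spin": 0},
    {"dx": 0,"dy": 0,"dz": 0,"spin": 0}
  ],
  "fingers": 0.2
}}

```text
time: 8.55
position: [0.5564, 0.1948, 0.1573]
tool_rot: [-1.254, 1.136, -1.136]
force: [0.0, 0.2, -0.2]
finger_gap: 0.0284
```

```bash
python3 -c "
from h import *
rep()
a,d=snap('wrist','w4')
"
```

```text
t 8.55 p [0.5564 0.1948 0.1573] F [ 0.0148  0.2374 -0.1508] gap 0.02835856673279837 q [0.19   0.3335 1.5979 0.     1.2101 0.0906]
yaw z 5.693884069622669 ydir [ 0.  0. -1.]
```

View pics/w4.png

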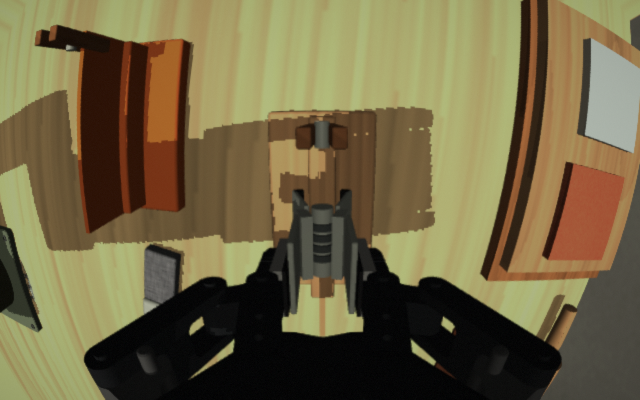

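The pads hold both wings at a 28.4 mm gap and the jaws are spread around the strip. Lifting straight up.

{"name": "jog_arm", "arguments": {
  "series": [
    {"dx": 0,"dy": -5,"dz": 0,"spin": 0},
    {"dx": 0,"dy": -10,"dz": 0,"spin": 0},
    {"dx": 0,"dy": -15,"dz": 0,"spin": 0},
    {"dx": 0,"dy": -20,"dz": 0,"spin": 0},
    {"dx": 0,"dy": -25,"dz": 0,"spin": 0},
    {"dx": 0,"dy": -20,"dz": 0,"spin": 0},
    {"dx": 0,"dy": -15,"dz": 0,"spin": 0},
    {"dx": 0,"dy": -10,"dz": 0,"spin": 0},
    {"dx": 0,"dy": 0,"dz": 0,"spin": 0}
  ]
}}

```text
time: 9.5
position: [0.5574, 0.195, 0.2796]
tool_rot: [-1.251, 1.133, -1.137]
force: [-0.3, 0.3, -0.6]
finger_gap: 0.0283
```

```bash
python3 -c "
from h import *
rep([.627,-.197,.277])
a,d=snap('wrist','w5');a,d=snap('scene','s5');import cv2
cv2.imwrite('pics/s5c.png',cv2.resize(a[60:210,320:480],None,fx=4,fy=4,interpolation=2)[:,:,::-1])
"
```

```text
t 9.5 p [0.5574 0.195  0.2796] F [-0.2957  0.3333 -0.6216] gap 0.028347553857476452 q [ 0.19    0.2197  1.4771 -0.      1.4408  0.0906]
yaw z 5.69565124832425 ydir [ 0.0039  0.0007 -1.    ]
tool delta mm [396.9406   2.6068  30.3815]
```

View pics/w5.png

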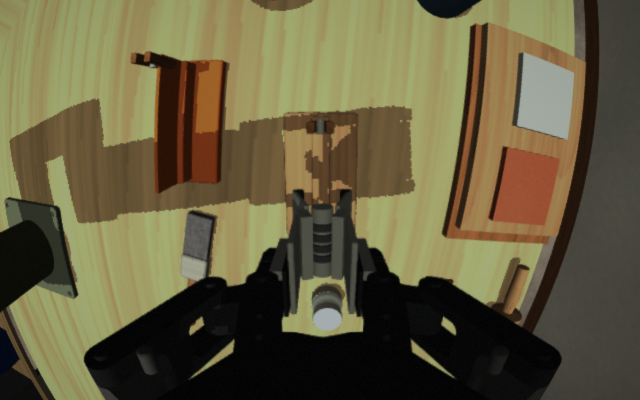

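View pics/s5c.png

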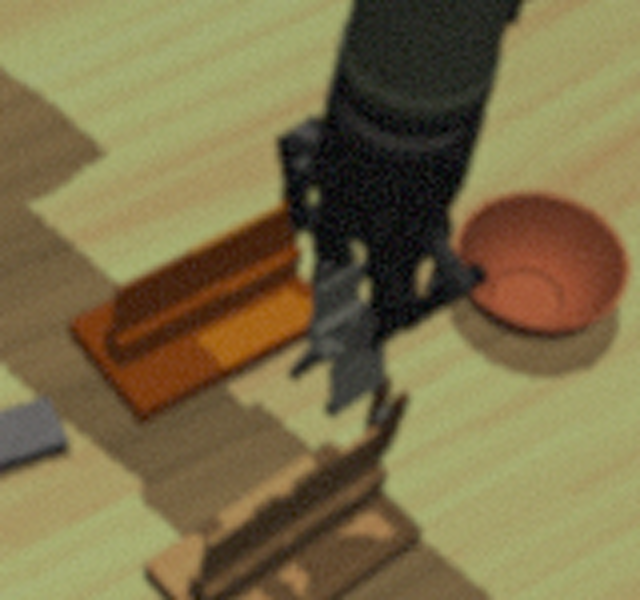

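The clip is held clear of the rail with its jaws open, and it looks unmoved in the hand compared with the previous view.

```bash
cat >> h.py <<'E'
def wpts(d):
    c=manip.camera_info('wrist');K=c['K'];H=c['hand_eye']
    v,u=np.mgrid[:400,:640];a=(u-K[0,2])/K[0,0];b=(v-K[1,2])/K[0,0];r=np.hypot(a,b)+1e-9
    t=np.tan(r)/r
    return np.stack([a*t*d,b*t*d,d],-1)@H[:3,:3].T+H[:3,3]
E
python3 -c "
from h import *
np.set_printoptions(precision=4,suppress=True)
p=wpts(np.load('w5_d.npy'))[185:315,282:362].reshape(-1,3)
p=p[(p[:,1]<.085)&(p[:,1]>-.02)&(np.abs(p[:,2])<.03)]
for lo in np.arange(-.02,.085,.006):
  q=p[(p[:,1]>lo)&(p[:,1]<lo+.006)]
  if len(q)>3: print(round(lo,3),len(q),'x',q[:,0].min(),q[:,0].max(),'z',q[:,2].min(),q[:,2].max())
"
```

```text
-0.02 138 x -0.011289275808998148 0.009254553918116734 z -0.016316415156292976 0.015745355297631464
-0.014 453 x -0.01187628025735099 0.010684293718263946 z -0.016176609367149562 0.016068150646904006
-0.008 1152 x -0.019540646698995474 0.016563990400961737 z -0.016974980051904696 0.01603850578694403
-0.002 315 x -0.01973996521382955 0.015660402752957256 z -0.017501041052214353 0.016824624448185034
0.004 253 x -0.02013960075756245 0.01568435063076913 z -0.018285448671490956 0.01744184345578325
0.01 216 x -0.019818545954909637 0.014871349669741338 z -0.019142316765010686 0.018213481950379824
0.016 183 x -0.0198737077378388 0.015362275712432913 z -0.01953371909306864 0.018461970585244684
0.022 688 x -0.019800980258014148 0.016498734512744515 z -0.014922875473301301 0.014010595696237416
0.028 2064 x -0.02118668837400489 0.018533507880887118 z -0.015292099853019641 0.014302531950537198
0.034 655 x -0.021683203972416264 0.01944463575304929 z -0.014206596066996882 0.013132445726530753
0.04 161 x -0.021683359158304882 -0.017519924886135914 z -0.014235549572775294 0.013190515817508713
0.046 57 x -0.0216492879185142 -0.015860661560627258 z -0.013529802950242255 0.012374637161401391
0.052 70 x -0.021611636411646096 -0.014586271835232971 z -0.014506510468471503 0.01329506009776416
0.058 71 x -0.021741671882723454 -0.0128285169459691 z -0.016275871949672945 0.015104107914149734
0.064 82 x -0.021720998896732596 -0.0081830702268655 z -0.018601452811872702 0.01750689258369615
0.07 183 x -0.021602614906317492 -0.006710056923010237 z -0.020076488755562293 0.01874600624356671
0.076 39 x -0.021260724275553915 -0.0030125477351456847 z -0.020349184983167713 0.01915919584063157
```

{"name": "jog_arm", "arguments": {
  "series": [
    {"dx": 0,"dy": 0,"dz": 0,"spin": 1.5},
    {"dx": 0,"dy": 0,"dz": 0,"spin": 2.0},
    {"dx": 0,"dy": 0,"dz": 0,"spin": 0}
  ]
}}

```text
time: 9.9
position: [0.5558, 0.1947, 0.2758]
tool_rot: [-1.229, 1.183, -1.181]
force: [0.1, 0.3, -1.0]
finger_gap: 0.0284
```

```bash
python3 -c "
from h import *
rep([.6276,-.1985,.277])
"
```

```text
t 9.9 p [0.5558 0.1947 0.2758] F [ 0.132   0.2984 -0.959 ] gap 0.02836682308460069 q [0.19   0.223  1.4809 0.     1.4403 0.1525]
yaw z 2.147698646759339 ydir [-0.0026 -0.0005 -1.    ]
tool delta mm [395.5655  -1.1518  57.0174]
```

{"name": "jog_arm", "arguments": {
  "series": [
    {"dx": 10,"dy": 0,"dz": 1,"spin": 0},
    {"dx": 20,"dy": 0,"dz": 3,"spin": 0},
    {"dx": 30,"dy": 0,"dz": 5,"spin": 0},
    {"dx": 40,"dy": 0,"dz": 6,"spin": 0},
    {"dx": 45,"dy": 0,"dz": 7,"spin": 0},
    {"dx": 45,"dy": 0,"dz": 7,"spin": 0},
    {"dx": 45,"dy": 0,"dz": 7,"spin": 0},
    {"dx": 45,"dy": 0,"dz": 7,"spin": 0},
    {"dx": 40,"dy": 0,"dz": 6,"spin": 0},
    {"dx": 35,"dy": 0,"dz": 4,"spin": 0},
    {"dx": 25,"dy": 0,"dz": 3,"spin": 0},
    {"dx": 15,"dy": 0,"dz": 1,"spin": 0}
  ]
}}

```text
time: 11.1
position: [0.628, -0.2008, 0.2766]
tool_rot: [-1.227, 1.183, -1.183]
force: [0.4, 0.5, 0.4]
finger_gap: 0.0285
```

{"name": "jog_arm", "arguments": {
  "series": [
    {"dx": 0,"dy": 0,"dz": 0,"spin": 0},
    {"dx": 0,"dy": 0,"dz": 0,"spin": 0}
  ]
}}

```text
time: 11.3
position: [0.6282, -0.1971, 0.2769]
tool_rot: [-1.227, 1.182, -1.18]
force: [-0.6, 0.8, -0.0]
finger_gap: 0.0281
```

```bash
python3 -c "
from h import *
s,M=rep([.6276,-.1985,.277])
a,d=snap('wrist','w6');p=wpts(d);w=p@M.T+s['position']
k=(w[...,2]>.143)&(w[...,2]<.158)&(abs(w[...,0]-.627)<.02)&(w[...,1]>-.3)&(w[...,1]<-.1)
q=p[k];print(k.sum(),'edge tool min/max',q.min(0),q.max(0),np.polyfit(q[:,0],q[:,2],1))
"
```

```text
t 11.3 p [ 0.6282 -0.1971  0.2769] F [-0.6     0.8023 -0.0117] gap 0.028066702052374413 q [-0.4357  0.3689  1.2929  0.0007  1.4809 -0.4741]
yaw z 2.1972738440536643 ydir [-0.0008  0.0012 -1.    ]
tool delta mm [ 1.3328 -0.0664 -0.6478]
489 edge tool min/max [-0.0763  0.1242 -0.0037] [ 0.0731  0.1284 -0.0003] [ 0.0002 -0.002 ]
```

View pics/w6.png

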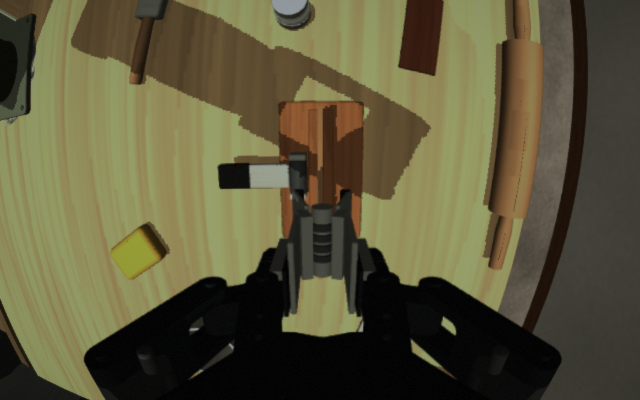

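The board edge is at tool z ≈ -2 mm and the clip centre at ≈ -0.6 mm. Both sit at x ≈ -1.5 mm and yaw matches. I'll shift -1.4 mm in z and descend 70 mm.

{"name": "jog_arm", "arguments": {
  "series": [
    {"dx": 0,"dy": 5,"dz": -1.4,"spin": 0},
    {"dx": 0,"dy": 10,"dz": 0,"spin": 0},
    {"dx": 0,"dy": 10,"dz": 0,"spin": 0},
    {"dx": 0,"dy": 5,"dz": 0,"spin": 0},
    {"dx": 0,"dy": 0,"dz": 0,"spin": 0},
    {"dx": 0,"dy": 0,"dz": 0,"spin": 0}
  ]
}}

```text
time: 11.95
position: [0.6271, -0.1977, 0.247]
tool_rot: [-1.227, 1.181, -1.181]
force: [0.5, -0.0, -0.3]
finger_gap: 0.0284
```

```bash
python3 -c "
from h import *
s,M=rep([.6276,-.1985,.207])
a,d=snap('wrist','w7');p=wpts(d);w=p@M.T+s['position']
k=(w[...,2]>.143)&(w[...,2]<.158)&(abs(w[...,0]-.627)<.006)&(w[...,1]>-.174)&(w[...,1]<-.1)
q=p[k];print(k.sum(),'edge tool min/max',q.min(0),q.max(0),np.polyfit(q[:,0],q[:,2],1))
"
```

```text
t 11.95 p [ 0.6271 -0.1977  0.247 ] F [ 0.4901 -0.0348 -0.3165] gap 0.028365663058910407 q [-0.4369  0.3865  1.3311 -0.      1.4244 -0.4753]
yaw z 2.199263907469573 ydir [-0.0004  0.0002 -1.    ]
tool delta mm [ 0.8116 39.9686  0.5056]
382 edge tool min/max [-0.0768  0.0944 -0.0031] [-0.024   0.0984  0.0004] [ 0.0034 -0.0009]
```

View pics/w7.png

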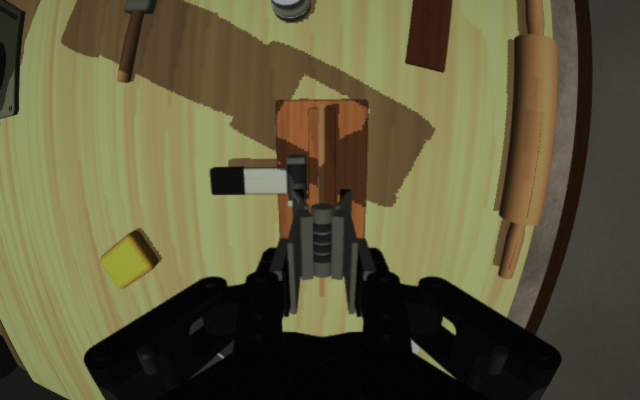

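The edge sits at z≈-1 mm and is centred between the jaws (columns 300–345, board at ~320). Descending the last 40 mm.

{"name": "jog_arm", "arguments": {
  "series": [
    {"dx": 0,"dy": 5,"dz": 0,"spin": 0},
    {"dx": 0,"dy": 8,"dz": 0,"spin": 0},
    {"dx": 0,"dy": 8,"dz": 0,"spin": 0},
    {"dx": 0,"dy": 8,"dz": 0,"spin": 0},
    {"dx": 0,"dy": 6,"dz": 0,"spin": 0},
    {"dx": 0,"dy": 5,"dz": 0,"spin": 0},
    {"dx": 0,"dy": 0,"dz": 0,"spin": 0},
    {"dx": 0,"dy": 0,"dz": 0,"spin": 0},
    {"dx": 0,"dy": 0,"dz": 0,"spin": 0}
  ]
}}

```text
time: 12.9
position: [0.6274, -0.1979, 0.2078]
tool_rot: [-1.227, 1.18, -1.182]
force: [0.3, -0.6, -0.4]
finger_gap: 0.0282
```

```bash
python3 -c "
from h import *
import cv2
np.set_printoptions(precision=4,suppress=True)
s,M=rep([.6276,-.1985,.207])
a,d=snap('wrist','w8');p=wpts(d);w=p@M.T+s['position']
k=(w[...,2]>.143)&(w[...,2]<.158)&(abs(w[...,0]-.627)<.006)&(w[...,1]>-.172)&(w[...,1]<-.1)
q=p[k];print(k.sum(),'edge tool min/max',q.min(0),q.max(0),np.median(q,0),np.polyfit(q[:,0],q[:,2],1))
p=p[185:315,282:362].reshape(-1,3);p=p[(p[:,1]<.085)&(p[:,1]>-.02)&(np.abs(p[:,2])<.03)&(p[:,0]>-.024)]
for lo in np.arange(-.012,.085,.006):
  q=p[(p[:,1]>lo)&(p[:,1]<lo+.006)]
  if len(q)>3: print(round(lo,3),len(q),'x',q[:,0].min(),q[:,0].max(),'z',q[:,2].min(),q[:,2].max())
b,d=snap('scene','s8');cv2.imwrite('pics/s8c.png',cv2.resize(b[180:340,190:340],None,fx=3.7,fy=3.7,interpolation=2)[:,:,::-1])
P=pts('scene',d).reshape(-1,3);q=P[(P[:,0]>.60)&(P[:,0]<.66)&(P[:,1]>-.217)&(P[:,1]<-.18)&(P[:,2]>.12)&(P[:,2]<.2)]
for z in np.arange(.12,.2,.006):
  m=(q[:,2]>z)&(q[:,2]<z+.006)
  if m.sum():print('scene',round(z,3),m.sum(),q[m].min(0),q[m].max(0))
b,d=snap('top','t8')
P=pts('top',d).reshape(-1,3);q=P[(P[:,0]>.5)&(P[:,0]<.6)&(abs(P[:,1]+.2)<.012)&(P[:,2]>.035)&(P[:,2]<.07)]
for x in np.arange(.51,.6,.02):
  k=(q[:,0]>=x)&(q[:,0]<x+.02)
  if k.sum():print('lever',x,k.sum(),np.median(q[k],0))
"
```

```text
t 12.9 p [ 0.6274 -0.1979  0.2078] F [ 0.2556 -0.6461 -0.3813] gap 0.02815321434760892 q [-0.437   0.4174  1.3711  0.      1.3521 -0.4753]
yaw z 2.1957101520391644 ydir [ 0.0009 -0.0004 -1.    ]
tool delta mm [0.5861 0.8402 0.1481]
616 edge tool min/max [-0.0765  0.0553 -0.0032] [-0.0261  0.0597  0.0003] [-0.0517  0.0571 -0.0015] [-0.0002 -0.0015]
-0.012 211 x -0.011873931550103523 0.011107729024562793 z -0.01637370759398766 0.015696098264780557
-0.006 1170 x -0.01959085855974299 0.01670674450797459 z -0.017118879947764707 0.01628828908194602
0.0 302 x -0.019766663828976738 0.015809605256619938 z -0.0179836692615959 0.016966518985831805
0.006 247 x -0.019693246944644353 0.01583355820059104 z -0.018672980663725063 0.017766339116529126
0.012 230 x -0.019760968767797905 0.015883210427355188 z -0.01931110245953686 0.018434645581832675
0.018 156 x -0.019797175166603405 0.014331871683614564 z -0.019494870808465875 0.018657966890297716
0.024 1711 x -0.019542480125839784 0.017319648898732706 z -0.014987299001366033 0.014216634549362823
0.03 1467 x -0.021785800132441704 0.01895914330182144 z 
[... 1066 characters left out ...]
  0.138 ] [ 0.6463 -0.1803  0.144 ]
scene 0.144 19 [ 0.6269 -0.2163  0.1443] [ 0.6449 -0.1922  0.1499]
scene 0.15 15 [ 0.6388 -0.2157  0.1502] [ 0.6426 -0.1991  0.1554]
scene 0.156 8 [ 0.6373 -0.2159  0.1573] [ 0.6422 -0.2032  0.1604]
scene 0.162 13 [ 0.6176 -0.2169  0.1632] [ 0.6411 -0.2072  0.1674]
scene 0.168 22 [ 0.6214 -0.2169  0.1685] [ 0.6433 -0.2036  0.1739]
scene 0.174 28 [ 0.6149 -0.2157  0.1745] [ 0.6444 -0.2064  0.1799]
scene 0.18 13 [ 0.6155 -0.2147  0.1801] [ 0.6428 -0.2062  0.1858]
scene 0.186 14 [ 0.6152 -0.2145  0.1865] [ 0.6498 -0.2042  0.1919]
scene 0.192 8 [ 0.6147 -0.2151  0.1932] [ 0.6496 -0.2067  0.198 ]
scene 0.198 5 [ 0.6164 -0.2135  0.1984] [ 0.6487 -0.206   0.2   ]
```

View pics/w8.png

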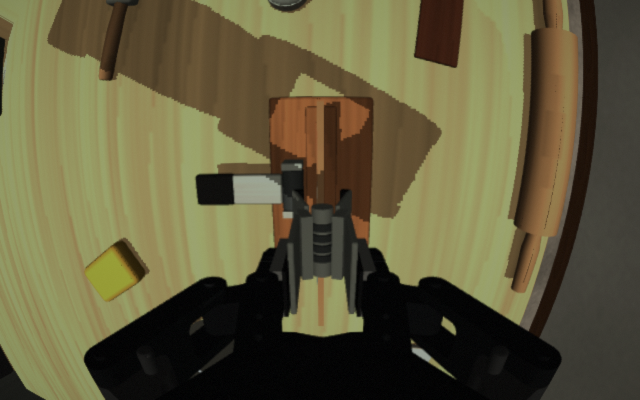

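View pics/s8c.png

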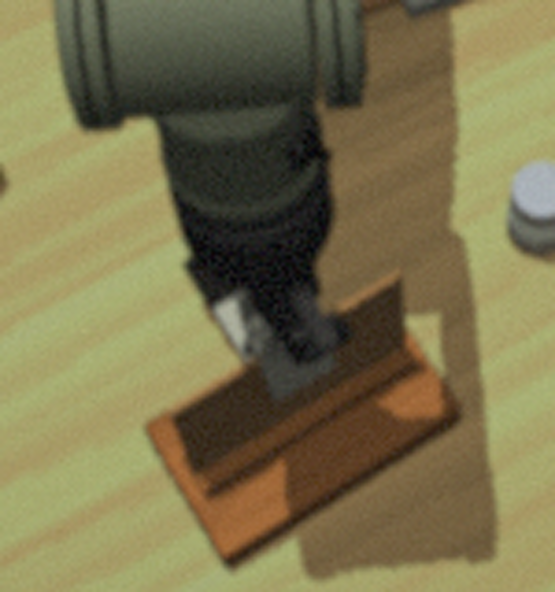

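```bash
python3 -c "
from h import *
np.set_printoptions(precision=4,suppress=True)
s,M=rep();w=wpts(np.load('w8_d.npy'))@M.T+s['position']
for u in (205,220,240,255,270): print(w[188,u])
print(s['qd'],manip.finish_job())
"
```

```text
t 13.05 p [ 0.6274 -0.1979  0.2078] F [ 0.9796  0.4909 -0.3462] gap 0.028661713471588603 q [-0.437   0.4174  1.3712  0.      1.3521 -0.4753]
yaw z 2.196601349168293 ydir [ 0.0009 -0.0004 -1.    ]
[ 0.5162 -0.1979  0.0545]
[ 0.5318 -0.1972  0.0553]
[ 0.5505 -0.1975  0.0515]
[ 0.5652 -0.1968  0.0525]
[ 0.5792 -0.1965  0.0518]
the job is handed in; nothing more can be done
[-0.0015  0.0022  0.0014  0.0001 -0.0002  0.0003] None
```

The job is handed in at about 13 s of the 51 s allowed. No verdict was given. The lever is pressed down, and the gripper is holding the clip squeezed open over the middle of the board's top edge.

- **Lever:** I pushed it to its hard stop and felt 9 N there. My last depth check put its top face at 52–55 mm along its length, which is level within about 0.05 rad.
- **Clip:** The fingers stopped at a 28.4 mm gap. The open wings should measure 30 mm, so the last 1.6 mm is unexplained, probably soft contact. The wrist pictures show the jaws fully spread, and the clip did not shift in the hand after lifting.
- **Final position:**
  - The edge is about 20 mm above the jaw tips and about 1 mm off mid-gap.
  - It is centred along the edge within about 1 mm.
  - The clip looks upright, and the tool's yaw matches the stand's within 0.1°.
  - Wrist force read about 1 N or less, so I saw no sign of the clip touching the board.

**Disagreement:** The clip's height in the gripper came out about 31 mm below the tool origin from the rail dimensions, but about 36 mm from the wrist depth. I aimed between them. The final scene camera view agreed with the wrist figure, and both values fall inside the allowed height window.

**Failed check:** My last lever check from the top camera returned no points, so I used the wrist camera's depth instead.

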